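Squash a slide preparation in the bench screw press

ROBOT

A 7-joint arm with a two-finger parallel gripper is mounted at the origin on a cart in front of the work surface, level with it; the furniture and walls round the work are solid. World frame = base frame: x ahead of the robot, y to its left, z up, the work surface at z = 0. Lengths are in m, angles in rad, forces in N, time in s.
With the tool pointing down it reaches from about 0.425 to 0.875 m from the base axis. Payload 4.7 kg.
Tool frame: the origin (TCP) lies on the centre line of the jaws, within the pads' length; the fingertips stand 25 mm ahead of it and the grasp point (between the pads) lies 6 mm ahead of it (manip.tip_reach is the distance from the TCP to the fingertips, in m); z points along the fingers, y is the line along which they close (so a half turn about z gives the same grasp; the last joint's range is limited). The gripper opens to 85 mm and grips with 20 to 120 N. Pads are 22 mm wide; open, the fingers measure 114 mm over their backs; the gripper's body (76 mm by 85 mm) begins 54 mm behind the grasp point. The pads swing forward as they close: fully open they stand 13 mm farther back than shut.
Start: joints at [1.136, 0.321, -0.07, 1.45, 0.023, 1.371, -0.057], TCP at [0.282, -0.586, 0.22] pointing down, gripper open.
Joint ranges: [-2.86, 2.86], [-0.3, 2.09], [-1.38, 1.24], [0.06, 2.45], [-1.56, 4.7], [0.09, 2.05], [-2.69, 2.69]. Speed limits (rad/s): [2.57, 2.57, 3.14, 3.14, 3.14, 3.14, 3.14].

INTERFACE

Orientations are given as a rotation vector (axis times angle).
In Python, from station import telemetry, imaging, job_done, manip gives the robot as it stands.
- The arm moves only by the tool jog_arm, never from a script. Its argument "moves" is a list of rows, each a list of 6 numbers: the shift along the tool's x, y, z in cm, then the turn, a rotation vector about the tool's x, y, z in rad. A call has 1 to 20 rows; each row is the pose to reach, as a shift and turn from the pose commanded when the call began, along the tool's axes at that moment; what a row does not reach only later rows make up. A row lasts 1/12 s, in which the tool goes at most 41.7 mm and 7.16 degrees, less where a joint would pass 70% of its speed; a pose out of reach is approached as far as the arm can. A call with a gripper value outside its range is refused whole. "jaw" is the opening, from 0 (shut) to 1 (fully open), set as the call begins (left out, the last holds). The fingers move at their own pace and stop on an object; "grip_force" is the grip in N (left out, the last holds). Time passes only in rows, so rows that repeat a pose let the fingers close. It gives the time, the measured TCP pose, the force, the opening and the grip force at its end, in the units of the state.
- telemetry.sense(): the state, without advancing time (a new reading comes with each control period).
- imaging.read_camera(name): name is "scene" or "top"; returns a dict with "pixels" (480x640x3 uint8, red, green, blue), "intrinsics" (3x3 intrinsics, pixels), "R" (3x3) and "t" (3): a world point X has camera coordinates R X + t. Camera axes: x right, y down, z forward; pixel columns grow to the right and rows downward; lengths in m; the calibration is good to about 2 mm. A picture is of the moment at which its call begins. There is no depth.
- job_done(): hands the job in; it is judged then, once.
The state is a dict: "time_s": time; "joints": joint angles; "joint_vel": joint speeds; "joint_torque": joint torques, N m; "ee_pos": TCP position; "orientation": TCP orientation; "contact_force": force on the tool from outside, world axes, zero at the start; "moment": the same for the moment, N m; "opening": finger opening in m; "gripper_force": force on a finger pad.
Only numpy, scipy, OpenCV 4.12 (cv2) and the standard library are available. Lean on these libraries where they do the work, as an engineer would, in place of code of your own. Each camera call takes 0.05 s, during which the arm holds its last target. There are 200 camera calls.

TASK

Push the slide carrier into the press, past the spring balls, until they click into its dimples and it sits fully home. Then screw the pad down with the ball knob until it touches the slide, and give it about another quarter turn so that the sprung pad bears firmly on the cover glass without its spring being driven solid; leave the slide clamped and let go.

Things in the scene. Friction and masses are not known exactly. Their poses are not given: they have to be found in the camera images.
- press: Slide squash press: grey cast C-frame fixed to the bench, base 200 x 110 mm (x = -125 to 75 mm). Origin: on the bench straight below the screw's axis. +x points to the column at the back (x = 50 to 74 mm); the slot for the carrier runs along x, open to -x. The arm, 45 mm wide, reaches over the slot to x = -23 mm, underside 78 mm, top with the nut 117 mm above the bench.
- slot_home (a point): Point on the bed under the screw's axis, 13 mm above the bench; axes as the press. The carrier is home when its origin lies here, to about 1 mm. The steel bed lies between two guide rails 8 mm high and 37.6 mm apart (x = -119 to 48 mm).
- plungers (a point): Midpoint between two spring balls in the rails, at x = 32.5 mm, 17.5 mm above the bench. The carrier's tapered end meets them about 10 mm before home; forcing them aside takes 3 to 8 N, then it slides on until they click into its side dimples at home. A rigid stop lies about 1 mm beyond.
- carrier: Loose aluminium slide carrier, 0.11 to 0.22 kg, lying on the bed between the rails, pulled 22 to 47 mm out to -x at the start. Plate 84 x 36 x 8 mm with a glass slide and cover glass on it, top 9 mm over the bed, and a dimple in each side near the back end. Origin: middle of the plate's underside; x as the press.
- tab (a point): Middle of the flat front face of the carrier's upright push tab, at the end of a tongue: 28 mm wide, 24 mm high from the bed. Lies 92 mm in front (-x) of the carrier's origin and 12 mm above it; push it along the press's +x.
- ball_centre (a point): Centre of the ball knob on top of the screw: smooth polished steel ball, 38 mm in diameter, slippery (friction about 0.2), on a 19 mm wide collar: grip it with 40 N or more, level, across its widest part; higher up the fingers are wedged off. 168 to 174 mm above the bench at the start; always at least 25 mm free between ball and nut.
- nut (a point): Top of the bronze nut in the press's arm, on the screw's axis, 117 mm above the bench. Turning the ball clockwise seen from above drives screw, ball and pad down together, 12 mm a turn (1.9 mm a radian). The thread is stiff (about 0.2 N m), stays where it is left and cannot be pushed down.
- pad: Round steel pad, 25 mm in diameter, under the screw; it does not turn. Origin: middle of its underside. It goes down with the screw. The cover glass of a carrier on the bed is 22 mm above the bench; the pad starts 1.5 to 7.5 mm above that.
- spring (a point): Underside of the cup on the screw that holds the pad's preloaded spring; 19.5 mm above the pad's underside until the pad touches. At the touch the pad presses with 10 N; as the screw goes on down it stays and presses 2.2 N more for each mm (4.2 N a radian). After 5 mm (2.6 rad) the spring is solid at 21 N and the force shoots up.
- stain_bottle_2: Bystander: brown dropper bottle, 34 mm wide, 100 mm high, beside the press; origin under its middle.
- watch_glass: Bystander: watch glass, 75 mm across, 9 mm high; origin under its middle.
- forceps: Bystander: steel forceps lying beside the press, 118 x 14 x 9 mm; origin under its middle.
- timer: Bystander: small white timer, 62 x 64 x 18 mm; origin under its middle.
- lens: Bystander: black hand lens, 143 x 62 x 8 mm; origin under its middle.
- petri_lid: Bystander: clear dish lid, 92 mm across, 9 mm high; origin under its middle.

How it is judged:
By the outcome, as a careful person would: the job done as asked, in the order asked, and still so for the second after the job is handed in, with the robot touching nothing.
It also fails if it takes over 72 s, if anything falls off the work surface, if the arm or the gripper's body presses on something with over 40 N, if the wrist force passes 120 N, or if a joint passes its speed limit or range.

## Working session

There is one attempt and no reset: what is moved stays moved. The work goes in short steps, Python scripts to look and compute and a tool call to move; the robot and the scene stay as the last step left them, time stands still between calls to the robot, and variables do not carry over. Pictures are saved under pics/ and viewed, at most 10 in all, crops included, and the job is handed in when it is done.

Besides the shell and the picture viewer there is one more tool, called after "Emit:" as name([rows], argument=value, ...), one row to a line, values as JSON. jog_arm: Moves the arm, as the interface text tells. Its arguments: {"type":"object","properties":{"moves":{"type":"array","items":{"type":"array","items":{"type":"number"}}},"jaw":{"type":"number"},"grip_force":{"type":"number"}},"required":["moves"]}

```bash
ls; mkdir -p pics; python3 - <<'E'
from station import telemetry, imaging, manip
import cv2,numpy as np
print(telemetry.sense()); print([a for a in dir(manip) if a[0]!='_'], manip.tip_reach)
for n in("scene","top"):
    d=imaging.read_camera(n); cv2.imwrite(f"pics/{n}0.png",d["pixels"][:,:,::-1]); np.savez(f"{n}0.npz",**d)
    print(n,d["intrinsics"],d["R"],d["t"],-d["R"].T@d["t"])
E
```

```text
pics
{'time_s': 0.0, 'joints': array([ 1.13606537,  0.32182192, -0.07009992,  1.45166908,  0.02258997,
        1.37078862, -0.05691452]), 'joint_vel': array([ 0.00103509, -0.00067609,  0.00197341,  0.00069177,  0.00012886,
        0.00136886, -0.00053978]), 'joint_torque': array([-6.34003500e-04, -4.93582678e+01, -3.82433999e-01, -3.14334154e+01,
        1.30203820e-02,  1.14107746e-02,  1.28415022e-05]), 'ee_pos': array([ 0.28176892, -0.58513664,  0.2184273 ]), 'orientation': array([-3.06101928e+00, -6.98754842e-01,  7.90357547e-04]), 'contact_force': array([ 0.31664521, -1.05083102, -0.6314414 ]), 'moment': array([ 1.34483266e-03, -8.51649723e-05, -6.21449010e-02]), 'gripper_force': 0.0, 'opening': 0.08538792175484848}
['PlanningError', 'tip_reach'] 0.025
scene [[455.28664486   0.         322.71671422]
 [  0.         455.28664486 237.39234487]
 [  0.           0.           1.        ]] [[-0.9000359  -0.43571452 -0.0093933 ]
 [-0.18834567  0.40831313 -0.89320003]
 [ 0.39301563 -0.80214291 -0.44956142]] [0.50780389 0.21275801 0.88342065] [0.14991566 0.84301524 0.59195725]
top [[603.87182587   0.         317.72393354]
 [  0.         603.87182587 240.41040035]
 [  0.           0.           1.        ]] [[-0.02029455 -0.99974634 -0.00976621]
 [-0.99154665  0.02137827 -0.12797736]
 [ 0.12815368  0.00708641 -0.991729  ]] [0.04819567 0.54260306 1.43315948] [0.35532969 0.02642758 1.49121742]
```

View pics/scene0.png

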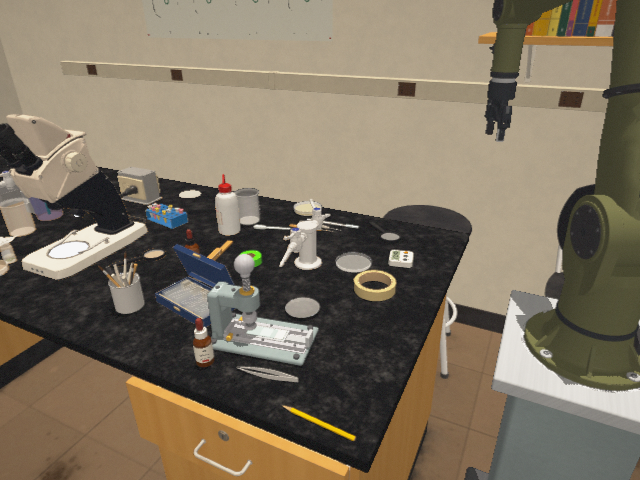

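View pics/top0.png

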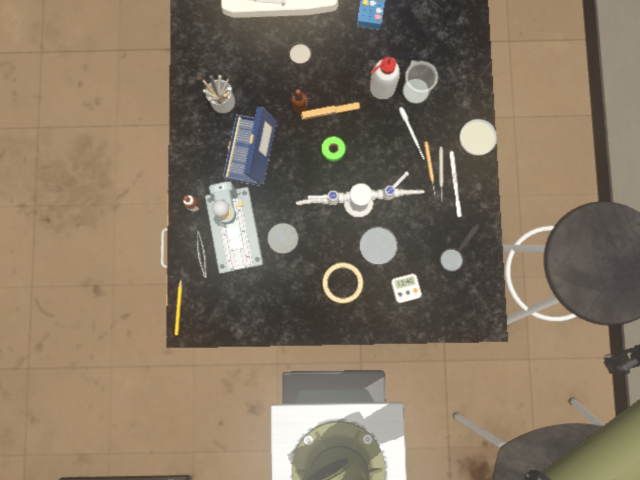

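The scene view shows the press at (262,325) with its ball at (244,264). In the top view the press is at (234,230), with the ball at (222,209) and the slot opening toward the robot. I'll zoom into both.

```bash
python3 - <<'E'
import cv2
a=cv2.imread("pics/top0.png")[170:285,170:310]; b=cv2.imread("pics/scene0.png")[240:390,190:340]
a=cv2.resize(a,None,fx=5,fy=5,interpolation=2); b=cv2.resize(b,None,fx=4,fy=4,interpolation=2)
cv2.imwrite("pics/topc.png",a); cv2.imwrite("pics/scenec.png",b)
E
```

```text
(no output)
```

View pics/topc.png

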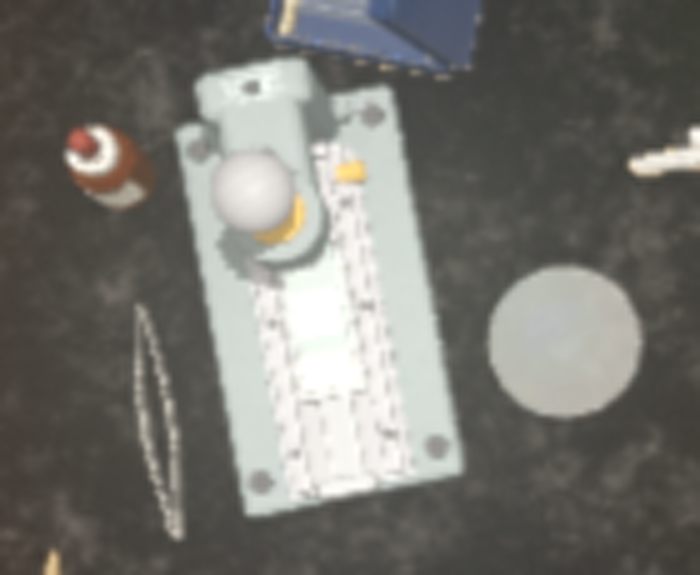

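View pics/scenec.png

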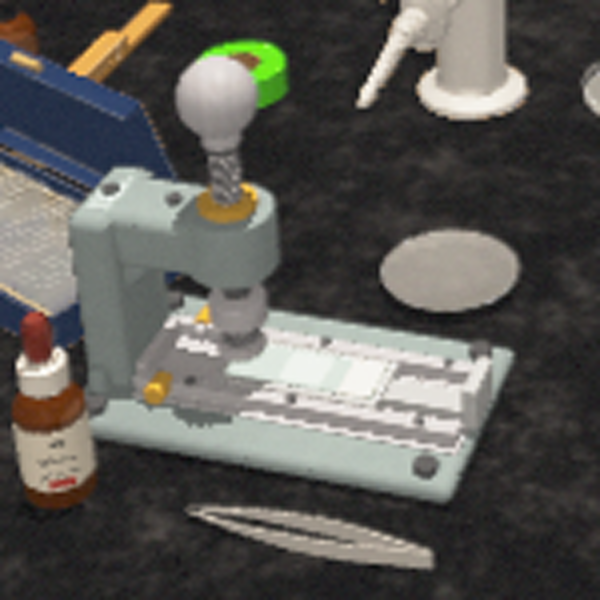

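In the top crop, the ball is at (253,192), the base corners are at (247,517), (465,472), (390,87) and (177,130), and the tab's front edge is at about (347,492). In the scene crop, the ball is at (216,104) and the tab at about (478,395). Next I'll triangulate these.

```bash
cat > h.py <<'E'
import numpy as np, cv2
from station import imaging, telemetry
from scipy.spatial.transform import Rotation as Ro
def ray(d,uv):
    v=d["R"].T@np.linalg.solve(d["intrinsics"],[*uv,1.]); return -d["R"].T@d["t"], v/np.linalg.norm(v)
def plane(d,uv,z):
    c,v=ray(d,uv); return c+v*(z-c[2])/v[2]
def tri(d1,p1,d2,p2):
    A=0;b=0;R=[ray(d1,p1),ray(d2,p2)]
    for c,v in R: P=np.eye(3)-np.outer(v,v); A=A+P; b=b+P@c
    X=np.linalg.solve(A,b); return X,[np.linalg.norm(np.cross(X-c,v)) for c,v in R]
def proj(d,X):
    q=d["intrinsics"]@(d["R"]@X+d["t"]); return q[:2]/q[2]
E
python3 - <<'E'
from h import *
S=dict(np.load("scene0.npz"));T=dict(np.load("top0.npz"))
t=lambda x,y:(x/5+170-.4,y/5+170-.4); s=lambda x,y:(x/4+190-.4,y/4+240-.4)
# ball masks: refine circle by Hough
for n,d,c,r in(("T",T,t(253,192),8),("S",S,s(216,104),10)):
    g=cv2.resize(cv2.cvtColor(d["pixels"],cv2.COLOR_RGB2GRAY),None,fx=4,fy=4,interpolation=2)
    x0,y0=int(c[0]-16),int(c[1]-16); w=g[4*y0:4*y0+128,4*x0:4*x0+128]
    print(n,c,[ (q[0]/4+x0-.4,q[1]/4+y0-.4,q[2]/4) for q in (cv2.HoughCircles(w,cv2.HOUGH_GRADIENT,1.,200,param1=80,param2=8,minRadius=24,maxRadius=50)[0])])
print("ball",tri(T,t(253,192),S,s(216,104)))
print("nearleft",tri(T,t(247,517),S,s(455,498)));print("nearright",tri(T,t(465,472),S,s(515,352)))
for z in(.008,.01):
    C=np.array([plane(T,t(*p),z)[:2] for p in((247,517),(465,472),(390,87),(177,130))]); print(C)
    L=np.array([[-.125,.055],[-.125,-.055],[.075,-.055],[.075,.055]])
    a=L-L.mean(0);b=C-C.mean(0); th=np.arctan2((a[:,0]*b[:,1]-a[:,1]*b[:,0]).sum(),(a*b).sum())
    o=C.mean(0)-np.array([[np.cos(th),-np.sin(th)],[np.sin(th),np.cos(th)]])@L.mean(0)
    print(z,th,o,np.linalg.norm(C-np.roll(C,-1,0),axis=1))
print("tab",tri(T,t(347,492),S,s(492,358)), plane(T,t(347,492),.037))
E
```

```text
T (220.2, 208.0) [(np.float32(218.225), np.float32(209.725), np.float32(10.95))]
S (243.6, 265.6) [(np.float32(245.975), np.float32(263.475), np.float32(12.35))]
ball (array([0.603721  , 0.25167283, 0.16747225]), [np.float64(0.0002152781303735513), np.float64(0.00021527813037363155)])
nearleft (array([0.46967933, 0.28133281, 0.00651535]), [np.float64(0.0018783835482929204), np.float64(0.0018783835482928393)])
nearright (array([0.49066065, 0.1739496 , 0.00730243]), [np.float64(0.0007231890695532209), np.float64(0.0007231890695532507)])
[[0.47130472 0.2818279 ]
 [0.4912727  0.17415184]
 [0.68583089 0.21013418]
 [0.66625155 0.31707932]]
0.008 0.18119500299252683 [0.60325569 0.25030344] [0.10951189 0.19785757 0.10872264 0.19810838]
[[0.47114834 0.28148351]
 [0.49108939 0.17395265]
 [0.68538523 0.20988647]
 [0.6658323  0.3166874 ]]
0.01 0.18119500299252664 [0.60295454 0.25000764] [0.10936422 0.19759077 0.10857604 0.19784124]
tab (array([0.47762598, 0.22652797, 0.045356  ]), [np.float64(0.0019124500733715532), np.float64(0.001912450073371433)]) [0.48012341 0.22843137 0.037     ]
```

```bash
cat >> h.py <<'E'
TH=.181; O=np.array([.6033,.2505,0]); PX=np.array([np.cos(TH),np.sin(TH),0]); PY=np.array([-PX[1],PX[0],0])
def row(target=None, yx=None, s=None):
    """tool-frame shift (cm) to world target; turn about tool z so that tool x has world yaw yx, from measured pose"""
    s=s or telemetry.sense(); R=Ro.from_rotvec(s["orientation"]).as_matrix()
    sh=R.T@(np.array(target)-s["ee_pos"])*100
    tz=None
    if yx is not None:
        c=np.arctan2(R[1,0],R[0,0]); tz=-((yx-c+np.pi)%(2*np.pi)-np.pi)
    return np.round(sh,2),tz
E
python3 - <<'E'
from h import *
s=telemetry.sense();R=Ro.from_rotvec(s["orientation"]).as_matrix();print(R.round(3), np.arctan2(R[1,0],R[0,0]))
for t in((.44,-.42,.24),(.54,-.2,.24),(.55,0,.24),(.45,.2,.2)): print(row(t,TH))
p=O+PX*-.165+[0,0,.06]; print(p,row(p,TH))
E
```

```text
[[ 0.901  0.434 -0.001]
 [ 0.434 -0.901  0.002]
 [-0.    -0.002 -1.   ]] 0.4488508525331081
(array([21.42, -8.02, -2.14]), np.float64(0.26785085253310825))
(array([ 39.98, -23.5 ,  -2.11]), np.float64(0.26785085253310825))
(array([ 49.56, -41.09,  -2.08]), np.float64(0.26785085253310825))
(array([ 49.23, -63.44,   1.96]), np.float64(0.26785085253310825))
[0.44099541 0.2207978  0.06      ] (array([ 49.32, -65.68,  15.96]), np.float64(0.26785085253310825))
```

Emit:
jog_arm([
  [8, -3, -1, 0, 0, 0],
  [16, -6, -2, 0, 0, 0.05],
  [21.4, -8, -2.1, 0, 0, 0.1],
  [25, -11, -2.1, 0, 0, 0.15],
  [30, -15, -2.1, 0, 0, 0.2],
  [35, -19, -2.1, 0, 0, 0.25],
  [40, -23.5, -2.1, 0, 0, 0.27],
  [42, -27, -2.1, 0, 0, 0.27],
  [44, -31, -2.1, 0, 0, 0.27],
  [46, -35, -2.1, 0, 0, 0.27],
  [48, -39, -2.1, 0, 0, 0.27],
  [49.6, -41, -2.1, 0, 0, 0.27],
  [49.6, -45, -2.1, 0, 0, 0.27],
  [49.5, -49, -1, 0, 0, 0.27],
  [49.5, -53, 0, 0, 0, 0.27],
  [49.3, -57, 1, 0, 0, 0.27],
  [49.2, -61, 2, 0, 0, 0.27],
  [49.3, -65.7, 2, 0, 0, 0.27],
  [49.3, -65.7, 2, 0, 0, 0.27],
  [49.3, -65.7, 2, 0, 0, 0.27],
], jaw=0, grip_force=30)

```text
time_s: 1.77
ee_pos: [0.4569, 0.1678, 0.2058]
orientation: [3.129, 0.28, -0.0]
contact_force: [1.2, 1.0, -0.4]
opening: 0.0001
gripper_force: 0.0
```

```bash
python3 - <<'E'
from h import *
s=telemetry.sense();print(s["joints"].round(2),s["ee_pos"])
p=O+PX*-.165+[0,0,.10];print(row(p,TH)); p=O+PX*-.155+[0,0,.045];print(row(p,TH))
E
```

```text
[ 0.27  0.01 -0.67  1.84  0.    1.3  -1.8 ] [0.45693043 0.16782243 0.20582451]
(array([-0.63, -5.5 , 10.58]), np.float64(-0.002442893512953681))
(array([ 0.37, -5.51, 16.08]), np.float64(-0.002442893512953681))
```

Emit:
jog_arm([
  [-0.3, -3, 2, 0, 0, 0],
  [-0.6, -5.5, 5, 0, 0, 0],
  [-0.6, -5.5, 8, 0, 0, 0],
  [-0.6, -5.5, 10.5, 0, 0, 0],
  [-0.3, -5.5, 13, 0, 0, 0],
  [0.3, -5.5, 15.5, 0, 0, 0],
  [0.3, -5.5, 15.5, 0, 0, 0],
  [0.3, -5.5, 15.5, 0, 0, 0],
])

```text
time_s: 2.43
ee_pos: [0.45, 0.2205, 0.0502]
orientation: [3.129, 0.281, -0.006]
contact_force: [-0.3, -0.5, 0.5]
opening: -0.0001
gripper_force: 0.0
```

```bash
python3 - <<'E'
from h import *
s=telemetry.sense();print(s["joints"].round(2),s["ee_pos"],s["contact_force"])
e=s["ee_pos"]-O;print("press frame",e@PX,e@PY,e[2])
o=[]
for n in("scene","top"):
    d=imaging.read_camera(n);np.savez(n+"1.npz",**d); u,v=proj(d,O+PX*-.08+[0,0,.03]).astype(int); print(n,u,v)
    w=d["pixels"][v-50:v+50,u-50:u+50,::-1]; o.append(cv2.resize(w,(400,400),interpolation=2)); print(u-50,v-50)
cv2.imwrite("pics/p1.png",np.hstack(o))
E
```

```text
[ 0.15  0.23 -0.72  1.98  0.18  0.99 -2.05] [0.44998595 0.22051517 0.05017381] [-0.25832401 -0.49801988  0.54504395]
press frame -0.15620720367981247 -0.0018964329186192412 0.050173805460678025
scene 288 331
238 281
top 236 250
186 200
```

View pics/p1.png

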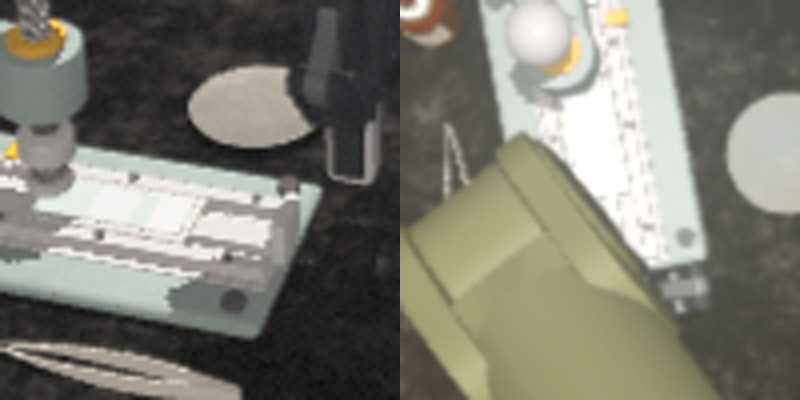

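The fingers stand in front of the tab and lined up with the slot (fingertip at scene crop (355,180), tab at (287,215)). I'll drop the last few mm and start pushing.

Emit:
jog_arm([
  [0, -0.2, 0.3, 0, 0, 0],
  [0.3, -0.2, 0.6, 0, 0, 0],
  [0.8, -0.2, 0.6, 0, 0, 0],
  [1.2, -0.2, 0.6, 0, 0, 0],
  [1.5, -0.2, 0.6, 0, 0, 0],
  [1.8, -0.2, 0.6, 0, 0, 0],
  [2.1, -0.2, 0.6, 0, 0, 0],
  [2.4, -0.2, 0.6, 0, 0, 0],
  [2.7, -0.2, 0.6, 0, 0, 0],
  [3.0, -0.2, 0.6, 0, 0, 0],
  [3.3, -0.2, 0.6, 0, 0, 0],
  [3.6, -0.2, 0.6, 0, 0, 0],
  [3.8, -0.2, 0.6, 0, 0, 0],
  [3.8, -0.2, 0.6, 0, 0, 0],
])

```text
time_s: 3.7
ee_pos: [0.4888, 0.2297, 0.0453]
orientation: [-3.129, -0.28, -0.0]
contact_force: [0.1, -0.1, -0.3]
opening: 0.0001
gripper_force: 0.0
```

```bash
cat >> h.py <<'E'
def st():
    s=telemetry.sense();e=s["ee_pos"]-O;f=s["contact_force"];m=s["moment"]
    print("t",s["time_s"],"press",e@PX*1000,e@PY*1000,e[2]*1000,"F",f@PX,f@PY,f[2],"M",m,"j7",s["joints"][[0,2,4,6]],"op",s["opening"],s["gripper_force"])
def crop(name,out,X,h=50,k=8):
    d=imaging.read_camera(name);np.savez(out+".npz",**d);u,v=proj(d,X).astype(int);print(out,u-h,v-h)
    cv2.imwrite(f"pics/{out}.png",cv2.resize(d["pixels"][v-h:v+h,u-h:u+h,::-1],None,fx=k,fy=k,interpolation=2));return d
E
python3 -c "
from h import *
st()"
```

```text
t 3.7 press -116.38684665482678 0.13937584894211152 45.26767526352188 F 0.11640581536297091 -0.08486628082237356 -0.276230473399283 M [-0.05814242  0.01059079 -0.01564094] j7 [ 0.11801222 -0.6903347   0.2404806  -2.06907557] op 6.64278233188853e-05 0.0
```

Emit:
jog_arm([
  [0.1, 0, 0, 0, 0, 0],
  [0.2, 0, 0, 0, 0, 0],
  [0.3, 0, 0, 0, 0, 0],
  [0.4, 0, 0, 0, 0, 0],
  [0.5, 0, 0, 0, 0, 0],
  [0.55, 0, 0, 0, 0, 0],
  [0.6, 0, 0, 0, 0, 0],
  [0.6, 0, 0, 0, 0, 0],
])

```text
time_s: 4.37
ee_pos: [0.4943, 0.2307, 0.0453]
orientation: [3.129, 0.28, 0.0]
contact_force: [0.4, -0.5, 0.1]
opening: -0.0001
gripper_force: 0.0
```

```bash
python3 -c "
from h import *
st()
crop('scene','s2',O+PX*-.06+[0,0,.03])"
```

```text
t 4.3667 press -110.74585784167114 0.10113090504386853 45.26641639003423 F 0.31841019067786935 -0.5462332719856663 0.14256776806645569 M [ 0.03539707  0.01029376 -0.01956638] j7 [ 0.11426448 -0.68676291  0.24714708 -2.07014242] op -8.1389075133844e-05 0.0
s2 228 279
```

View pics/s2.png

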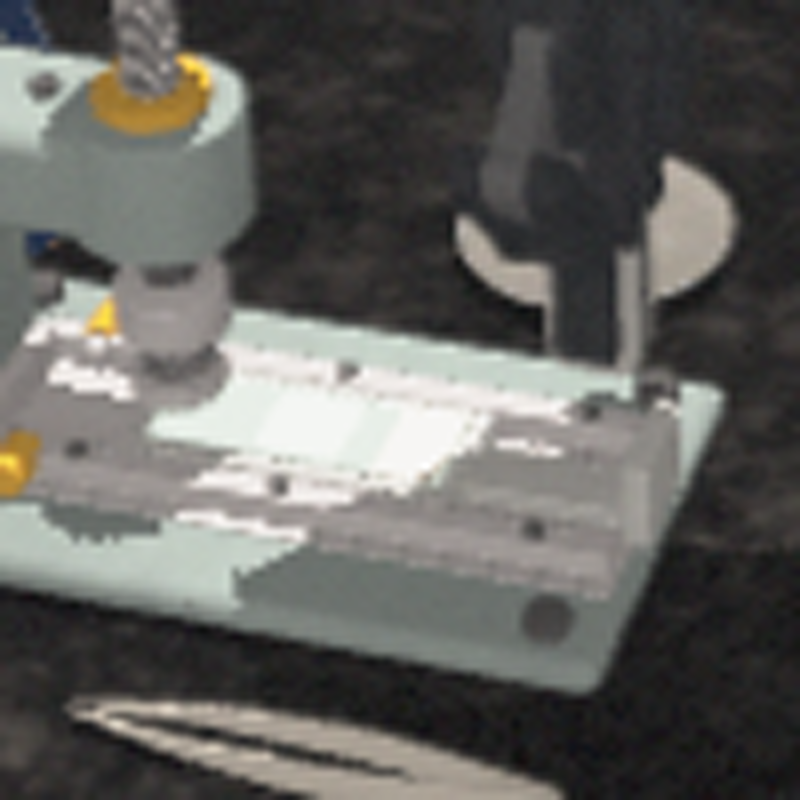

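```bash
python3 -c "
from h import *
d=dict(np.load('s2.npz'))
f=lambda x,y,z:((proj(d,O+PX*x+PY*y+[0,0,z])-[228,279])*8+4).round()
s=telemetry.sense();R=Ro.from_rotvec(s['orientation']).as_matrix();print(R.round(3),s['ee_pos'])
print('tcp',f(-.1107,0,.0453),'tip',f(-.1107,0,.0203))
for y in(-.014,.014): print('tab top', [f(x,y,.037) for x in(-.122,-.126,-.13)],f(-.126,y,.013))
print('rail near end',f(-.119,.0188,.021),f(-.119,-.0188,.021),'base corners',f(-.125,.055,.007),f(-.125,-.055,.007),'nut',f(0,0,.117))
"
```

```text
[[ 0.984  0.178 -0.   ]
 [ 0.178 -0.984 -0.   ]
 [-0.     0.    -1.   ]] [0.49422673 0.23066974 0.04524686]
tcp [603. 395.] tip [606. 478.]
tab top [array([666., 395.]), array([681., 397.]), array([697., 400.])] [683. 476.]
tab top [array([631., 467.]), array([648., 469.]), array([664., 472.])] [650. 549.]
rail near end [615. 531.] [661. 433.] base corners [594. 683.] [726. 394.] nut [151.  78.]
```

```bash
python3 -c "
from h import *
d=dict(np.load('scene1.npz')); e=np.array([.44998595,.22051517,.05017381])
for dz in(0,-.019,-.025): print(dz,(proj(d,e+[0,0,dz])-[238,281])*4)
"
python3 -c "
from h import *
a=np.load('s2.npz')['pixels'][:,:,::-1]; b=np.load('top1.npz')['pixels'][:,:,::-1]
w=a[290:345,280:335]; cv2.imwrite('pics/s2z.png',cv2.resize(w,(770,550)[:1]+(770,),interpolation=0)[:600])
"
```

```text
0 [352.08369368 192.04721125]
-0.019 [352.3276984  223.99665753]
-0.025 [352.40375946 233.95592785]
```

View pics/s2z.png

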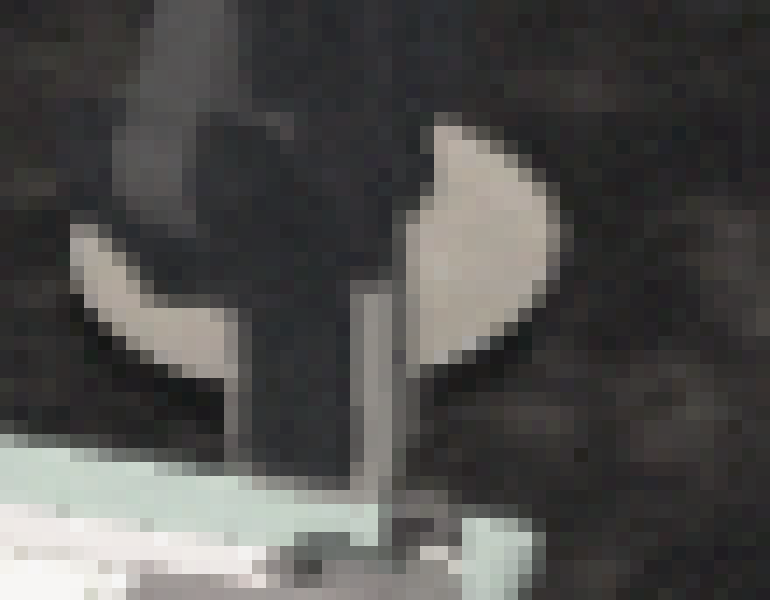

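```bash
python3 -c "
from h import *
S=dict(np.load('scene1.npz'));T=dict(np.load('top1.npz'))
e=np.array([.44998595,.22051517,.05017381])
print('top tcp proj',(proj(T,e)-[186,200])*4+[400,0],(proj(T,e-[0,0,.025])-[186,200])*4+[400,0])
for z in (.02,.05,.1):print(plane(T,(257,272),z),plane(S,(326.7,326.5),z))
print(tri(T,(257,272),S,(326.7,326.5)))
"
```

```text
top tcp proj [622.35283416 320.2274107 ] [627.90021166 322.81448775]
[0.47085821 0.1868135  0.02      ] [0.46891278 0.17801632 0.02      ]
[0.46850244 0.18354303 0.05      ] [0.45218091 0.2128965  0.05      ]
[0.46457615 0.17809224 0.1       ] [0.42429446 0.27103012 0.1       ]
(array([0.46810711, 0.18529493, 0.02579508]), [np.float64(0.0024459958024002837), np.float64(0.0024459958024004827)])
```

```bash
python3 -c "
from h import *
S=dict(np.load('scene0.npz'));T=dict(np.load('top0.npz'))
e=np.array([.28176892,-.58513664,.2184273])
print(proj(S,e),proj(S,e-[0,0,.025]))
for a in(-6,-4.5,-3): 
  r=Ro.from_euler('z',a,degrees=True).apply(e); print(a,proj(S,r),proj(S,r-[0,0,.025]))
cv2.imwrite('pics/g0.png',np.hstack([cv2.resize(S['pixels'][60:160,450:550,::-1],(400,400),interpolation=2),cv2.resize(T['pixels'][330:430,540:640,::-1],(400,400),interpolation=2)]))
print(proj(T,e))
"
```

```text
[491.81687243 145.91325146] [490.51391522 154.04558074]
-6 [514.95624762 146.03761548] [513.46046632 154.19019458]
-4.5 [509.0926831  145.94619621] [507.6464725  154.09066989]
-3 [503.28239902 145.89505971] [501.88481402 154.03345955]
[620.18284872 348.15096153]
```

View pics/g0.png

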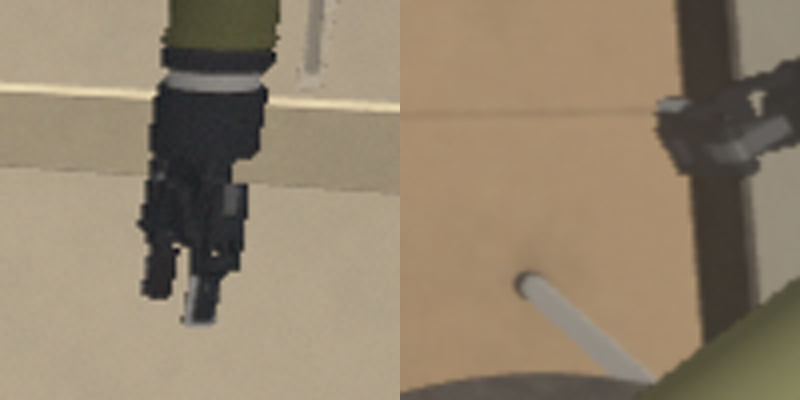

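```bash
python3 -c "
from h import *
S=dict(np.load('scene0.npz'));T=dict(np.load('top0.npz'));S2=dict(np.load('s2.npz'))
for z in(.1934,.2064,.23): print(plane(S,(488.7,134),z),plane(S,(500,141),z))
q=plane(S,(494.5,137.5),.2064);print(q,q-[.2818,-.5851,.2064],'in top',proj(T,q),(proj(T,q)-[540,330])*4+[400,0])
q=plane(S2,(305.5,325),.0203); print(q,q-[.4942,.2307,.0203])
"
```

```text
[ 0.32145395 -0.83586474  0.1934    ] [ 0.27430357 -0.75393284  0.1934    ]
[ 0.31585877 -0.78110362  0.2064    ] [ 0.27024633 -0.70184415  0.2064    ]
[ 0.30570138 -0.68169113  0.23      ] [ 0.26288088 -0.60728314  0.23      ]
[ 0.29198685 -0.74059383  0.2064    ] [ 1.01868468e-02 -1.55493828e-01  2.77555756e-17] in top [691.67648855 341.40590011] [1006.70595422   45.62360046]
[0.50962628 0.19218385 0.0203    ] [ 1.54262775e-02 -3.85161465e-02 -1.38777878e-17]
```

The fingertips show at about z = 0.052 in the scene view, roughly 3 cm higher than the stated reach. They passed above the tab without touching it, and the pixel column matches, so only the height is off. I'll back out, lower and check.

Emit:
jog_arm([
  [-2, 0, 0, 0, 0, 0],
  [-4, 0, 0, 0, 0, 0],
  [-4.8, 0, 0, 0, 0, 0],
  [-4.8, 0, 0.5, 0, 0, 0],
  [-4.8, 0, 1, 0, 0, 0],
  [-4.8, 0, 1.5, 0, 0, 0],
  [-4.8, 0, 2, 0, 0, 0],
  [-4.8, 0, 2, 0, 0, 0],
  [-4.8, 0, 2, 0, 0, 0],
])

```text
time_s: 5.17
ee_pos: [0.447, 0.2222, 0.0246]
orientation: [-3.129, -0.28, 0.002]
contact_force: [0.1, -0.5, 0.0]
opening: -0.0
gripper_force: 0.0
```

```bash
python3 -c "
from h import *
st()
d=crop('scene','s3',O+PX*-.13+[0,0,.03],30,12)
s=telemetry.sense();
for dz in(0.01,0,-.01,-.025):print((proj(d,s['ee_pos']+[0,0,dz])-[int(x)-30 for x in proj(d,O+PX*-.13+[0,0,.03])])*12+6)
"
```

```text
t 5.1667 press -158.84771512476325 0.2751761654052488 24.646718889025372 F -0.016835019751077963 -0.5290067125045335 0.0006643702115895628 M [0.0435926  0.00865915 0.04358707] j7 [ 0.13166029 -0.7085622   0.21460266 -2.07866427] op -4.998483490559347e-06 0.0
s3 282 305
[546.13600198 382.47872884]
[546.45972451 432.4545362 ]
[546.78011718 481.91628488]
[547.25457424 555.16226526]
```

View pics/s3.png

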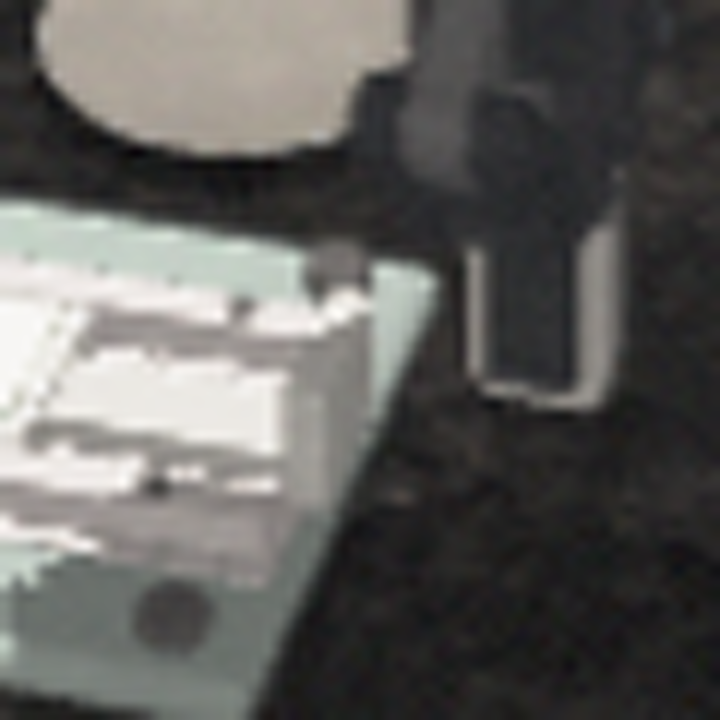

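Emit:
jog_arm([
  [0, 0, 0.1, 0, 0, 0],
  [0, 0, 0.2, 0, 0, 0],
  [0, 0, 0.3, 0, 0, 0],
  [0, 0, 0.3, 0, 0, 0],
])

```text
time_s: 5.55
ee_pos: [0.447, 0.2221, 0.0222]
orientation: [3.129, 0.281, -0.0]
contact_force: [0.6, 0.8, 0.3]
opening: 0.0001
gripper_force: 0.0
```

No contact here, so the tips really are higher than stated, at about TCP z + 6.5 mm. I'll lower to a tip height of about 19 mm and push.

Emit:
jog_arm([
  [0, 0, 0.5, 0, 0, 0],
  [0, 0, 0.95, 0, 0, 0],
  [0.5, 0, 0.95, 0, 0, 0],
  [1.0, 0, 0.95, 0, 0, 0],
  [1.5, 0, 0.95, 0, 0, 0],
  [1.8, 0, 0.95, 0, 0, 0],
  [2.1, 0, 0.95, 0, 0, 0],
  [2.4, 0, 0.95, 0, 0, 0],
  [2.7, 0, 0.95, 0, 0, 0],
  [3.0, 0, 0.95, 0, 0, 0],
  [3.0, 0, 0.95, 0, 0, 0],
])

```text
time_s: 6.47
ee_pos: [0.4772, 0.2276, 0.0128]
orientation: [-3.129, -0.28, -0.001]
contact_force: [0.7, 0.6, 0.8]
opening: 0.0002
gripper_force: 0.0
```

```bash
python3 -c "
from h import *
st()"
```

```text
t 6.4667 press -128.1447203425089 0.15815645694275343 12.791050913336989 F 0.7959829304921979 0.5085269037016206 0.8223586574580142 M [ 0.04058133  0.01602401 -0.00613319] j7 [ 0.10564084 -0.68106013  0.26806651 -2.09852646] op 0.00016401755317292622 0.0
```

Emit:
jog_arm([
  [0.3, 0, 0, 0, 0, 0],
  [0.6, 0, 0, 0, 0, 0],
  [0.9, 0, 0, 0, 0, 0],
  [1.2, 0, 0, 0, 0, 0],
  [1.3, 0, 0, 0, 0, 0],
  [1.4, 0, 0, 0, 0, 0],
  [1.5, 0, 0, 0, 0, 0],
  [1.6, 0, 0, 0, 0, 0],
  [1.7, 0, 0, 0, 0, 0],
  [1.7, 0, 0, 0, 0, 0],
])

```text
time_s: 7.3
ee_pos: [0.492, 0.2303, 0.0127]
orientation: [3.128, 0.281, -0.004]
contact_force: [-5.0, -1.6, 5.0]
opening: 0.0003
gripper_force: 2.6
```

```bash
python3 -c "
from h import *
st()
d=crop('scene','s4',O+PX*-.09+[0,0,.03],40,10)
c=np.array([int(x)-40 for x in proj(d,O+PX*-.09+[0,0,.03])])
f=lambda x,y,z:((proj(d,O+PX*x+PY*y+[0,0,z])-c)*10+5).round()
for x in(-.126,-.101,-.092):print(x,f(x,.014,.037),f(x,-.014,.037),f(x,.014,.013))
"
```

```text
t 7.3 press -113.16110549556038 0.20409564180323697 12.658688434550841 F -5.249535583718776 -0.6586317033821852 5.008203318445549 M [-0.2726312   1.02167263  0.01935043] j7 [ 0.09565272 -0.67081691  0.28387635 -2.099382  ] op 0.0002649402803242934 2.5933859311044216
s4 252 292
-0.126 [569. 457.] [612. 367.] [572. 556.]
-0.101 [444. 435.] [489. 346.] [448. 534.]
-0.092 [399. 427.] [446. 339.] [404. 526.]
```

View pics/s4.png

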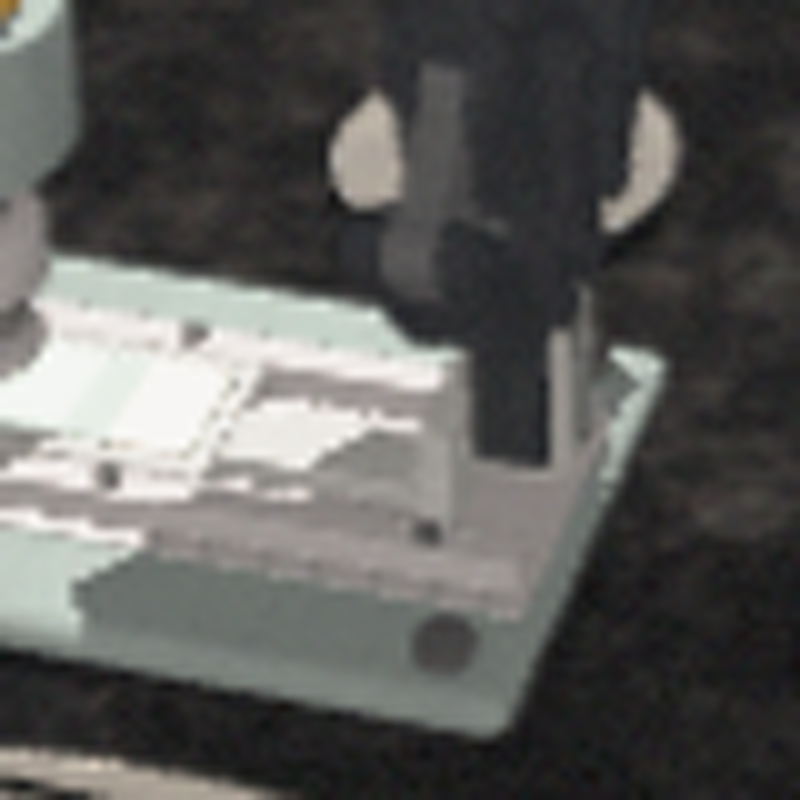

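The tab face now stands at about x = -101 mm (crop (445,430)) with the fingers against it. The force of about 5 N is the plungers. I'll push on in 1 mm steps.

Emit:
jog_arm([
  [0.1, 0, 0, 0, 0, 0],
  [0.2, 0, 0, 0, 0, 0],
  [0.3, 0, 0, 0, 0, 0],
  [0.4, 0, 0, 0, 0, 0],
])

```text
time_s: 7.68
ee_pos: [0.4927, 0.2306, 0.0124]
orientation: [3.126, 0.282, -0.013]
contact_force: [-11.2, -2.1, 8.4]
opening: 0.0
gripper_force: 5.7
```

```bash
python3 -c "
from h import *
st()"
```

```text
t 7.6833 press -112.35348013671751 0.36309795499002884 12.415407188076538 F -11.41032099069317 -0.054723922033412614 8.44521006794262 M [-0.50377894  2.34306202 -0.01569817] j7 [ 0.09299456 -0.66947579  0.28556574 -2.09942323] op 9.109106403321548e-06 5.667974799871445
```

Emit:
jog_arm([
  [-0.3, 0, 0, 0, 0, 0],
  [-0.7, 0, -0.1, 0, 0, 0],
  [-0.7, 0, -0.3, 0, 0, 0],
  [-0.7, 0, -0.3, 0, 0, 0],
])

```text
time_s: 8.02
ee_pos: [0.4911, 0.2301, 0.0164]
orientation: [-3.129, -0.28, -0.003]
contact_force: [0.2, 0.2, 1.1]
opening: -0.0001
gripper_force: 0.0
```

```bash
python3 -c "
from h import *
st()
# tab/tongue position: compare rows of scene brightness around tab along press x at z=.037 top edge
d=imaging.read_camera('scene');np.savez('s5.npz',**d)
g=cv2.cvtColor(d['pixels'],cv2.COLOR_RGB2GRAY).astype(np.float32)
for y,z in((.008,.032),(.010,.028)):
  xs=np.arange(-.130,-.085,.002); P=np.array([proj(d,O+PX*x+PY*y+[0,0,z]) for x in xs],np.float32)
  print(y,z,[(round(x*1000),int(v)) for x,v in zip(xs,cv2.remap(g,P[:,:1],P[:,1:],1).ravel())])
"
```

```text
t 8.0167 press -114.01251839489201 0.1001449170971923 16.370759945875992 F 0.20390075653451312 0.17353726747430173 1.0708099671157214 M [-0.0281121  -0.02138458 -0.02488969] j7 [ 0.09990947 -0.67418182  0.27833247 -2.09640968] op -0.00012805978822488895 0.0
0.008 0.032 [(-130, 118), (-128, 126), (-126, 133), (-124, 140), (-122, 140), (-120, 108), (-118, 93), (-116, 88), (-114, 85), (-112, 82), (-110, 81), (-108, 88), (-106, 110), (-104, 126), (-102, 131), (-100, 134), (-98, 141), (-96, 146), (-94, 154), (-92, 182), (-90, 216), (-88, 223), (-86, 214)]
0.01 0.028 [(-130, 109), (-128, 114), (-126, 130), (-124, 132), (-122, 130), (-120, 131), (-118, 133), (-116, 131), (-114, 131), (-112, 131), (-110, 131), (-108, 131), (-106, 129), (-104, 128), (-102, 128), (-100, 134), (-98, 150), (-96, 155), (-94, 155), (-92, 139), (-90, 132), (-88, 132), (-86, 132)]
```

Emit:
jog_arm([
  [0.1, 0, 0, 0, 0, 0],
  [0.2, 0, 0, 0, 0, 0],
  [0.3, 0, 0, 0, 0, 0],
  [0.4, 0, 0, 0, 0, 0],
  [0.5, 0, 0, 0, 0, 0],
  [0.5, 0, 0, 0, 0, 0],
])

```text
time_s: 8.57
ee_pos: [0.4933, 0.2305, 0.0154]
orientation: [3.128, 0.281, -0.007]
contact_force: [-5.3, -1.2, 4.3]
opening: 0.0002
gripper_force: 3.0
```

```bash
python3 -c "
from h import *
st()"
```

```text
t 8.5667 press -111.78530271254338 0.10855058897217712 15.391050308506074 F -5.433180774335789 -0.220585387183719 4.327749177143856 M [-0.32899781  1.27604572  0.00910937] j7 [ 0.09640233 -0.67143898  0.28191281 -2.09676123] op 0.00020961059110420852 2.9854154214262962
```

Emit:
jog_arm([
  [0.1, 0, -0.05, 0, 0, 0],
  [0.2, 0, -0.1, 0, 0, 0],
  [0.3, 0, -0.15, 0, 0, 0],
  [0.4, 0, -0.2, 0, 0, 0],
  [0.4, 0, -0.2, 0, 0, 0],
])

```text
time_s: 8.98
ee_pos: [0.5005, 0.2318, 0.0182]
orientation: [-3.128, -0.28, -0.004]
contact_force: [0.4, 0.1, 1.0]
opening: -0.0001
gripper_force: 0.0
```

```bash
python3 -c "
from h import *
st()"
```

```text
t 8.9833 press -104.44166542153692 0.14429804882269995 18.156554624638247 F 0.39176383547680466 0.05045511703296509 1.026806477080017 M [ 0.01887515 -0.02998387  0.05349004] j7 [ 0.09556652 -0.66923114  0.28521817 -2.09491225] op -9.59449461376629e-05 0.0
```

It passed the balls. I'll feel for home in small steps.

Emit:
jog_arm([
  [0.05, 0, 0, 0, 0, 0],
  [0.1, 0, 0, 0, 0, 0],
  [0.1, 0, 0, 0, 0, 0],
])

```text
time_s: 9.23
ee_pos: [0.5009, 0.2319, 0.0181]
orientation: [-3.129, -0.28, -0.002]
contact_force: [-0.8, 0.4, -1.2]
opening: -0.0002
gripper_force: 0.0
```

```bash
python3 -c "
from h import *
st()"
```

```text
t 9.2333 press -104.11618501339272 0.09911162202106592 18.053284336707218 F -0.7364984698860286 0.5435894537640529 -1.1674988266649073 M [-0.00779886  0.00294785  0.00943444] j7 [ 0.09501225 -0.66878606  0.28571647 -2.09500958] op -0.00016014073592645288 0.0
```

Emit:
jog_arm([
  [0.05, 0, 0, 0, 0, 0],
  [0.1, 0, 0, 0, 0, 0],
  [0.1, 0, 0, 0, 0, 0],
])

```text
time_s: 9.48
ee_pos: [0.5011, 0.2319, 0.0178]
orientation: [3.129, 0.281, -0.0]
contact_force: [-0.6, -0.2, 0.8]
opening: 0.0
gripper_force: 0.2
```

```bash
python3 -c "
from h import *
st()"
```

```text
t 9.4833 press -103.8263334833523 0.13448095446918862 17.769258308683007 F -0.5762983645240597 -0.0808476143556572 0.8426394241584519 M [-0.01582122  0.07861558  0.03345357] j7 [ 0.09427331 -0.66831079  0.28641558 -2.09501676] op 2.6191284362921235e-05 0.15763607545522973
```

Emit:
jog_arm([
  [0.1, 0, 0, 0, 0, 0],
  [0.2, 0, 0, 0, 0, 0],
  [0.2, 0, 0, 0, 0, 0],
  [0.2, 0, 0, 0, 0, 0],
])

```text
time_s: 9.82
ee_pos: [0.5024, 0.2322, 0.0177]
orientation: [3.128, 0.281, -0.002]
contact_force: [-3.6, -0.5, 2.6]
opening: 0.0001
gripper_force: 2.0
```

```bash
python3 -c "
from h import *
st()
d=imaging.read_camera('scene');np.savez('s6.npz',**d)
g=cv2.cvtColor(d['pixels'],cv2.COLOR_RGB2GRAY).astype(np.float32)
a=dict(np.load('s5.npz'));ga=cv2.cvtColor(a['pixels'],cv2.COLOR_RGB2GRAY).astype(np.float32)
# carrier shift from image s5->s6: slide region edge profile along x at z=.022
for G in(ga,g):
  xs=np.arange(-.080,-.028,.002); P=np.array([proj(d,O+PX*x+[0,0,.022]) for x in xs],np.float32)
  print([(round(x*1000),int(v)) for x,v in zip(xs,cv2.remap(G,P[:,:1],P[:,1:],1).ravel())])
"
```

```text
t 9.8167 press -102.57676649334667 0.12168427811279162 17.652268751856035 F -3.658796952078169 0.15579740891021165 2.556415619618074 M [-0.16553786  0.84334113  0.07647006] j7 [ 0.09303517 -0.66728762  0.28788239 -2.09502557] op 8.554675498687798e-05 2.0008849338046275
[(-80, 215), (-78, 229), (-76, 232), (-74, 235), (-72, 238), (-70, 237), (-68, 233), (-66, 233), (-64, 232), (-62, 233), (-60, 234), (-58, 234), (-56, 225), (-54, 202), (-52, 187), (-50, 225), (-48, 216), (-46, 242), (-44, 246), (-42, 246), (-40, 246), (-38, 246), (-36, 246), (-34, 246), (-32, 245), (-30, 241)]
[(-80, 150), (-78, 140), (-76, 146), (-74, 147), (-72, 158), (-70, 202), (-68, 229), (-66, 231), (-64, 233), (-62, 234), (-60, 236), (-58, 238), (-56, 232), (-54, 233), (-52, 233), (-50, 233), (-48, 233), (-46, 233), (-44, 227), (-42, 223), (-40, 236), (-38, 236), (-36, 243), (-34, 245), (-32, 246), (-30, 246)]
```

Emit:
jog_arm([
  [0.1, 0, -0.03, 0, 0, 0],
  [0.2, 0, -0.06, 0, 0, 0],
  [0.2, 0, -0.06, 0, 0, 0],
])

```text
time_s: 10.12
ee_pos: [0.5027, 0.2322, 0.0177]
orientation: [3.128, 0.281, -0.008]
contact_force: [-7.2, -1.5, 4.6]
opening: 0.0005
gripper_force: 3.9
```

```bash
python3 -c "
from h import *
st()
"
```

```text
t 10.1167 press -102.28575168536128 0.09926440501899801 17.682995551930816 F -7.366091701454056 -0.13185635513220456 4.590916757654823 M [-0.40606019  1.58840014  0.03993388] j7 [ 0.09201848 -0.66663636  0.28805084 -2.0944467 ] op 0.0005181288115260568 3.8655551068950444
```

Home: the dimple or stop stiffness is felt, and the plate edge sits at -42 mm in the image. I'll retreat and go up, unwinding the wrist for the clockwise turn.

Emit:
jog_arm([
  [-0.6, 0, 0, 0, 0, 0],
  [-1.5, 0, 0, 0, 0, 0],
  [-3.5, 0, 0, 0, 0, 0],
  [-3.5, 0, -2, 0, 0, 0],
  [-3.5, 0, -6, 0, 0, -0.12],
  [-3.5, 0, -10, 0, 0, -0.24],
  [-3.5, 0, -14, 0, 0, -0.36],
  [-3.5, 0, -18, 0, 0, -0.48],
  [-3.5, 0, -22, 0, 0, -0.6],
  [-3.5, 0, -22, 0, 0, -0.72],
  [-3.5, 0, -22, 0, 0, -0.84],
  [-3.5, 0, -22, 0, 0, -0.96],
  [-3.5, 0, -22, 0, 0, -1.08],
  [-3.5, 0, -22, 0, 0, -1.2],
  [-3.5, 0, -22, 0, 0, -1.32],
  [-3.5, 0, -22, 0, 0, -1.44],
  [-3.5, 0, -22, 0, 0, -1.56],
  [-3.5, 0, -22, 0, 0, -1.68],
  [-3.5, 0, -22, 0, 0, -1.8],
  [-3.5, 0, -22, 0, 0, -1.92],
])

```text
time_s: 11.78
ee_pos: [0.4709, 0.2264, 0.2384]
orientation: [1.556, 2.727, 0.001]
contact_force: [0.5, -0.1, 0.7]
opening: 0.0001
gripper_force: 0.0
```

```bash
python3 -c "
from h import *
st()
d=imaging.read_camera('scene');np.savez('s7.npz',**d)
T=imaging.read_camera('top');np.savez('t7.npz',**T)
g=cv2.cvtColor(d['pixels'],cv2.COLOR_RGB2GRAY).astype(np.float32)
xs=np.arange(-.060,-.028,.002); P=np.array([proj(d,O+PX*x+[0,0,.022]) for x in xs],np.float32)
print([(round(x*1000),int(v)) for x,v in zip(xs,cv2.remap(g,P[:,:1],P[:,1:],1).ravel())])
# tab top edge
xs=np.arange(-.1,-.084,.001); P=np.array([proj(d,O+PX*x+[0,0,.036]) for x in xs],np.float32)
print([(round(x*1000),int(v)) for x,v in zip(xs,cv2.remap(g,P[:,:1],P[:,1:],1).ravel())])
# ball pixel columns/rows
c=proj(d,O+[0,0,.168]); u,v=c.astype(int); print('scene pred',c); print(d['pixels'][v-16:v+16,u].tolist()); 
print(g[v-14:v+14,u-16:u+17].astype(int)[::1])
" | tr -d '\n' | sed 's/\] \[/]\n[/g; s/\]  *\[/]\n[/g'
```

```text
t 11.7833 press -134.59825799925855 0.16484205147621367 238.3899598546352 F 0.509359197989235 -0.2179527330995243 0.6904015330417044 M [-0.03621419 -0.03982157  0.01220732] j7 [ 0.35036065 -0.89580866  0.08105073 -0.02552692] op 9.661585539682344e-05 0.0[(-60, 236), (-58, 238), (-56, 231), (-54, 232), (-52, 231), (-50, 232), (-48, 233), (-46, 229), (-44, 214), (-42, 222), (-40, 234), (-38, 236), (-36, 243), (-34, 245), (-32, 246), (-30, 246)][(-100, 217), (-99, 210), (-98, 204), (-97, 196), (-96, 180), (-95, 149), (-94, 138), (-93, 151), (-92, 174), (-91, 210), (-90, 233), (-89, 236), (-88, 236), (-87, 234), (-86, 231), (-85, 224)]scene pred [244.01184406 265.09255476][[36, 35, 36], [46, 55, 42], [73, 144, 46], [118, 242, 10], [142, 242, 91], [232, 227, 223], [233, 229, 225], [236, 230, 229], [237, 232, 229], [238, 235, 232], [237, 231, 229], [230, 224, 221], [222, 216, 212], [216, 211, 205], [211, 203, 200], [207, 198, 195], [193, 185, 181], [179, 172, 170], [166, 162, 156], [159, 152, 149], [150, 146, 142], [148, 143, 140], [144, 139, 135], [139, 134, 131], [134, 129, 126], [142, 1
[... 3189 characters left out ...]
 38  39  35  37  39  38]
[ 77  95  58  39  34  33  36  37  38  36  37  36  97 134 137 130 139 136  132 143 138 128  77  38  35  35  39  40  33  35  34  37  42]
[ 52  71  60  40  34  33  31  34  33  36  37  36  97 135 148 149 151 152  150 146 137 109  61  38  40  38  34  40  38  37  39  40  39]
[ 51  78  95  57  37  35  37  30  35  36  38  38  75 129 144 150 150 148  142 140 132  74  40  36  33  33  33  37  39  37  38  38  31]
[ 53  55  69  51  41  33  36  34  41  30  32  38  36  80 118 126 144 134  110 102  92  62  38  36  39  35  28  34  34  37  34  31  41]
[ 52  51  76  57  37  32  33  34  34  35  36  32  36  54  76  83  80  84   79  83  98  70  45  37  34  30  33  33  36  35  35  34  36]]
```

```bash
python3 - <<'E'
from h import *
from scipy.optimize import least_squares
def circ(d,c,r,angs):
    g=cv2.cvtColor(d["pixels"],cv2.COLOR_RGB2GRAY).astype(np.float32); pts=[]
    for a in angs:
        rr=np.arange(r-3,r+3,.1); P=np.array([[c[0]+q*np.cos(a),c[1]+q*np.sin(a)] for q in rr],np.float32)
        p=cv2.remap(g,P[:,:1],P[:,1:],cv2.INTER_LINEAR).ravel(); i=np.argmax(np.abs(np.convolve(p,np.r_[np.ones(8),-np.ones(8)],'valid')))+7.5
        pts.append(P[int(i)])
    pts=np.array(pts); f=least_squares(lambda q:np.hypot(pts[:,0]-q[0],pts[:,1]-q[1])-q[2],[*c,r],loss="soft_l1",f_scale=.3).x; return f
S=dict(np.load("s7.npz"));T=dict(np.load("top0.npz"));S0=dict(np.load("scene0.npz"))
D=np.deg2rad
s=circ(S,(243.6,263.6),10.1,D(np.r_[100:290:6]));s=circ(S,s[:2],s[2],D(np.r_[120:280:4])) # left/upper side, dark background (image angles)
s0=circ(S0,(243.6,263.6),10.1,D(np.r_[120:280:4]))
t=circ(T,(220.4,207.9),8.5,D(np.r_[120:300:5]));t2=circ(T,(220.4,207.9),8.5,D(np.r_[0:360:5]))
print(s,s0,t,t2)
for q in(t,t2): print(tri(T,q[:2],S,s[:2]))
X,_=tri(T,t2[:2],S,s[:2]); print("expected radii",455.3*.019/np.linalg.norm(X-ray(S,(0,0))[0]),603.9*.019/np.linalg.norm(X-ray(T,(0,0))[0]))
# nut gold mask in scene
h=cv2.cvtColor(S["pixels"],cv2.COLOR_RGB2HSV); m=cv2.inRange(h,(12,120,60),(28,255,255)); m[:280]=0;m[305:]=0;m[:,:235]=0;m[:,260:]=0
ys,xs=np.nonzero(m); print("nut",xs.min(),xs.max(),ys.min(),ys.max()); print(m[280:300,236:258]//255)
for z in(.117,.113):print(proj(S,[X[0],X[1],z]))
E
```

```text
[245.9203447  263.57823148  12.15818456] [245.62326753 263.72166724  11.92800201] [220.4489455  207.84839757   7.57328099] [220.95283167 207.81187605   7.8676614 ]
(array([0.60172271, 0.24953092, 0.1715043 ]), [np.float64(0.001973694733568543), np.float64(0.0019736947335686245)])
(array([0.60211037, 0.24863627, 0.17089275]), [np.float64(0.001733157022210174), np.float64(0.0017331570222103075)])
expected radii 10.08995770228564 8.427878739482344
nut 239 253 286 295
[[0 0 0 0 0 0 0 0 0 0 0 0 0 0 0 0 0 0 0 0 0 0]
 [0 0 0 0 0 0 0 0 0 0 0 0 0 0 0 0 0 0 0 0 0 0]
 [0 0 0 0 0 0 0 0 0 0 0 0 0 0 0 0 0 0 0 0 0 0]
 [0 0 0 0 0 0 0 0 0 0 0 0 0 0 0 0 0 0 0 0 0 0]
 [0 0 0 0 0 0 0 0 0 0 0 0 0 0 0 0 0 0 0 0 0 0]
 [0 0 0 0 0 0 0 0 0 0 0 0 0 0 0 0 0 0 0 0 0 0]
 [0 0 0 0 0 0 0 0 0 0 0 0 0 0 1 1 0 0 0 0 0 0]
 [0 0 0 0 0 0 0 0 0 0 0 0 0 0 0 1 1 0 0 0 0 0]
 [0 0 0 0 0 1 0 0 0 0 0 0 0 0 0 1 1 1 0 0 0 0]
 [0 0 0 0 1 1 1 0 0 0 0 0 0 0 0 1 1 1 0 0 0 0]
 [0 0 0 0 1 1 1 0 0 0 0 0 0 0 1 1 1 1 0 0 0 0]
 [0 0 0 1 1 1 1 1 1 0 0 0 1 1 1 1 1 1 0 0 0 0]
 [0 0 0 0 1 1 1 1 1 1 1 1 1 1 1 1 1 1 0 0 0 0]
 [0 0 0 0 1 1 1 1 1 1 1 1 1 1 1 1 0 0 0 0 0 0]
 [0 0 0 0 0 0 1 1 1 1 1 1 1 1 1 0 0 0 0 0 0 0]
 [0 0 0 0 0 0 0 0 1 1 1 0 0 0 0 0 0 0 0 0 0 0]
 [0 0 0 0 0 0 0 0 0 0 0 0 0 0 0 0 0 0 0 0 0 0]
 [0 0 0 0 0 0 0 0 0 0 0 0 0 0 0 0 0 0 0 0 0 0]
 [0 0 0 0 0 0 0 0 0 0 0 0 0 0 0 0 0 0 0 0 0 0]
 [0 0 0 0 0 0 0 0 0 0 0 0 0 0 0 0 0 0 0 0 0 0]]
[247.42269922 287.93969542]
[247.59802769 289.70529823]
```

```bash
python3 -c "
from h import *
print(row((.6028,.25,.2384)),telemetry.sense()['joints'])"
```

```text
(array([-4.62, 12.59,  0.02]), None) [ 0.35034657  0.1002054  -0.89575071  1.71278881  0.08091117  1.36537737
 -0.03104778]
```

Emit:
jog_arm([
  [-1, 3, 0, 0, 0, -0.12],
  [-2.2, 6, 0, 0, 0, -0.24],
  [-3.3, 9, 0, 0, 0, -0.36],
  [-4.6, 12.6, 0, 0, 0, -0.48],
  [-4.6, 12.6, 0, 0, 0, -0.6],
  [-4.6, 12.6, 0, 0, 0, -0.72],
  [-4.6, 12.6, 0, 0, 0, -0.84],
  [-4.6, 12.6, 0, 0, 0, -0.96],
  [-4.6, 12.6, 0, 0, 0, -1.08],
  [-4.6, 12.6, 0, 0, 0, -1.2],
  [-4.6, 12.6, 0, 0, 0, -1.32],
  [-4.6, 12.6, 0, 0, 0, -1.44],
  [-4.6, 12.6, 0, 0, 0, -1.56],
  [-4.6, 12.6, 0, 0, 0, -1.68],
  [-4.6, 12.6, 0, 0, 0, -1.8],
  [-4.6, 12.6, 0, 0, 0, -1.92],
  [-4.6, 12.6, 0, 0, 0, -2.04],
  [-4.6, 12.6, 0, 0, 0, -2.16],
  [-4.6, 12.6, 0, 0, 0, -2.28],
  [-4.6, 12.6, 0, 0, 0, -2.28],
], jaw=1)

```text
time_s: 13.55
ee_pos: [0.6029, 0.2501, 0.238]
orientation: [-1.821, 2.56, 0.0]
contact_force: [-0.5, -0.3, -0.3]
opening: 0.0853
gripper_force: 0.0
```

```bash
python3 -c "
from h import *
st()
s=telemetry.sense();print(s['joints'],row((.6028,.25,.165)))
d=imaging.read_camera('scene');np.savez('s8.npz',**d);a=np.load('s7.npz')['pixels']
df=np.abs(d['pixels'].astype(int)-a).max(2)>25
u,v=proj(d,s['ee_pos']);print(u,v,[round(proj(d,s['ee_pos']+[0,0,z])[1],1) for z in(.03,.02,.01)]);u=int(u)
for r in range(int(v)-16,int(v)+18,1):print(r,''.join('#' if x else '.' for x in df[r,u-34:u+34]))
"
```

```text
t 13.55 press -0.5164018976670334 -0.3459592299319815 238.0215483786985 F -0.542261351992104 -0.22590289372106892 -0.3412649507565063 M [ 0.01649546  0.04159636 -0.01509128] j7 [ 0.38815063 -1.24899778  0.58061842  1.99260901] op 0.08528743471487862 0.0
[ 0.38815063  0.61635981 -1.24899778  1.38689386  0.58061842  1.53985747
  1.99260901] (array([0.01, 0.  , 7.3 ]), None)
240.9422208354604 231.07227103829922 [np.float64(215.7), np.float64(220.9), np.float64(226.0)]
215 ..........................................############..............
216 ..........................................############..............
217 ..........................................############..............
218 ..........................................############..............
219 ...........................................###########..............
220 ...........................................###########..............
221 ...........................................##########...............
222 ...........................................#########................
223 ..........................................
[... 1151 characters left out ...]
...........................................
240 ....................................................................
241 ....................................................................
242 ....................................................................
243 ....................................................................
244 ....................................................................
245 ....................................................................
246 ....................................................................
247 ....................................................................
248 ....................................................................
```

```bash
python3 -c "
from h import *
d=dict(np.load('s8.npz'))
s=telemetry.sense();R=Ro.from_rotvec(s['orientation']).as_matrix();e=s['ee_pos']
for sg in(1,-1):
  for o in(.0425,.05,.057):
    print(sg,o,[proj(d,e+sg*o*R[:,1]+[0,0,z]).round(1).tolist() for z in(.03,.02,.01,0,-.012)])
a=np.load('s7.npz')['pixels'];df=np.abs(d['pixels'].astype(int)-a).max(2)>12
for r in range(210,236):print(r,''.join('#' if x else '.' for x in df[r,200:270]))
"
```

```text
1 0.0425 [[254.1, 222.8], [254.6, 228.1], [255.0, 233.3], [255.5, 238.5], [256.0, 244.7]]
1 0.05 [[256.8, 224.1], [257.3, 229.4], [257.7, 234.7], [258.1, 239.9], [258.7, 246.1]]
1 0.057 [[259.4, 225.3], [259.8, 230.7], [260.2, 236.0], [260.7, 241.2], [261.2, 247.4]]
-1 0.0425 [[225.7, 209.1], [226.2, 214.1], [226.8, 219.1], [227.4, 224.0], [228.0, 229.9]]
-1 0.05 [[223.3, 207.9], [223.9, 213.0], [224.5, 217.9], [225.1, 222.8], [225.7, 228.7]]
-1 0.057 [[221.2, 206.9], [221.8, 211.9], [222.4, 216.8], [222.9, 221.7], [223.6, 227.6]]
210 ...................############.................############..........
211 ...................##########...................############..........
212 .....................#####......................############..........
213 ................................................#############.........
214 ................................................#############.........
215 ................................................############..........
216 ................................................############..........
217 ..................................
[... 686 characters left out ...]
.....###.######..........
227 ...................................................######.............
228 .....................................................#................
229 ......................................................................
230 ......................................................................
231 ......................................................................
232 ........................................#.............................
233 ......................................................................
234 ......................................................................
235 ......................................................................
```

Emit:
jog_arm([
  [0, 0, 2, 0, 0, -0.1],
  [0, 0, 4, 0, 0, -0.2],
  [0, 0, 6, 0, 0, -0.3],
  [0, 0, 7.5, 0, 0, -0.4],
  [0, 0, 8.5, 0, 0, -0.45],
  [0, 0, 9.5, 0, 0, -0.45],
  [0, 0, 9.5, 0, 0, -0.45],
  [0, 0, 9.5, 0, 0, -0.45],
])

```text
time_s: 14.27
ee_pos: [0.6026, 0.25, 0.1432]
orientation: [2.343, -2.092, 0.0]
contact_force: [0.1, -0.1, 0.1]
opening: 0.0854
gripper_force: 0.0
```

```bash
python3 -c "
from h import *
st();print(telemetry.sense()['joints'],row((.6028,.25,.143)))
d=imaging.read_camera('scene');np.savez('s9.npz',**d);a=np.load('s7.npz')['pixels']
df=np.abs(d['pixels'].astype(int)-a).max(2)>20
for r in range(236,284):print(r,''.join('#' if x else '.' for x in df[r,212:275]))
print(proj(d,telemetry.sense()['ee_pos']))
"
```

```text
t 14.2667 press -0.7492863895800597 -0.37317973229772883 143.21559183476387 F 0.13392179350736463 -0.08373339503510811 0.08743135744453129 M [-0.01730925  0.01273662  0.03529336] j7 [ 0.41274655 -1.27353455  0.69955993  2.36040714] op 0.08539076060736871 0.0
[ 0.41274655  0.72847298 -1.27353455  1.51072992  0.69955993  1.42084866
  2.36040714] (array([ 0.  , -0.02,  0.02]), None)
236 ................................#..............................
237 ...............................................................
238 ............................................................#..
239 ...............................................................
240 ...............................................................
241 ...........#...................................................
242 ...........#.#.................................................
243 ...........###.................................................
244 ..........####.................................................
245 ....####.#####.................................................
246 ....##########...................
[... 1874 characters left out ...]
............................................................
275 ...............................................................
276 ...............................................................
277 ...............................................................
278 ...............................................................
279 ...............................................................
280 ...............................................................
281 ...............................................................
282 ...............................................................
283 ...............................................................
[245.35717729 276.19571262]
```

The open fingertips straddle the ball with their midpoint about 7.5 mm below its centre. They swing about 10 mm further forward on closing, so the pad centres will be at the equator. Closing now.

Emit:
jog_arm([
  [0, 0, 0, 0, 0, 0],
  [0, 0, 0, 0, 0, 0],
  [0, 0, 0, 0, 0, 0],
  [0, 0, 0, 0, 0, 0],
  [0, 0, 0, 0, 0, 0],
  [0, 0, 0, 0, 0, 0],
  [0, 0, 0, 0, 0, 0],
  [0, 0, 0, 0, 0, 0],
], jaw=0, grip_force=80)

```text
time_s: 14.98
ee_pos: [0.6029, 0.2504, 0.1443]
orientation: [-2.346, 2.088, -0.001]
contact_force: [-0.7, -2.4, 5.3]
opening: 0.0342
gripper_force: 79.1
```

```bash
cat >> h.py <<'E'
def patch(d,c,hw,hh):
    return cv2.getRectSubPix(d["pixels"][:,:,1].copy(),(2*hw+1,2*hh+1),tuple(map(float,c))).astype(np.float32)
def prof(d,z0,z1,y=0.0):
    "vertical brightness profile on the screw axis between heights"
    g=cv2.cvtColor(d["pixels"],cv2.COLOR_RGB2GRAY).astype(np.float32); zs=np.arange(z0,z1,-.001)
    P=np.array([proj(d,O+[0,0,z]) for z in zs],np.float32); return [(round(z*1000),int(v)) for z,v in zip(zs,cv2.remap(g,P[:,:1],P[:,1:],1).ravel())]
E
python3 -c "
from h import *
st()
d=imaging.read_camera('scene');np.savez('s10.npz',**d)
u,v=proj(d,O+[0,0,.035]);print(u,v);u,v=int(u),int(v)
g=cv2.cvtColor(d['pixels'],cv2.COLOR_RGB2GRAY);np.set_printoptions(linewidth=200)
print(g[v-14:v+16,u-12:u+14])"
```

```text
t 14.9833 press -0.3907550542831451 -0.07191454739335122 144.34845610601067 F -1.1485872348455664 -2.21808922726278 5.311414340211846 M [-0.1628249   0.20739326 -0.04656851] j7 [ 0.41320685 -1.2753018   0.69995317  2.36346496] op 0.034155265179264135 79.13305878639221
249.84760981273698 323.0994029544951
[[ 48 104 120 122 125 126 123 127 126 128 127 127 125 124 124 121 119 116 111  79  50  39  38  41  35  37]
 [ 36  50  89 113 122 122 126 127 130 126 126 127 128 126 124 122 118 116  88  55  43  40  44  37  33  36]
 [ 34  37  36  49  90 114 125 127 126 126 124 124 125 124 117 115 123 125  93  58  45  51  46  43  42  39]
 [ 32  38  37  40  39  66 125 129 115  98  96  94  86  83  72  91 125 131 127  83  62  52  44  41  41  47]
 [ 71  66  54  48  42 101 128 132 122  87  75  74  71  75  72 111 128 133 131  94  56  39  39  39  44  49]
 [169 153 125 100  87 130 138 135 136 105  86  82  83 104 107 131 138 135 133  96  54  45  46  51  51  58]
 [197 196 196 200 181 147 140 138 138 138 135 126 134 139 139 141 138 139 134  98  56  46  44  52  55  57]
 [197 198 199 197 190 149 138 142 142 138 141
[... 1716 characters left out ...]
 244 244 244 245 244 237 236 235 236 234 201 168 165 163]
 [137 147 138 139 138 136 126 140 164 175 191 215 218 231 234 240 240 235 234 235 235 225 182 164 163 166]
 [ 90 100 137 131 141 140 138 147 139 138 136 130 142 144 163 174 192 214 219 229 233 187 165 165 162 166]
 [ 78  86 125 131 140 138 134 134 141 129 140 138 150 140 140 136 138 128 141 141 170 166 167 168 161 161]
 [122 128 132 136 135 134 133 132 133 130 139 137 134 142 142 147 145 138 146 138 139 137 129 134 145 153]
 [150 150 154 151 147 141 136 132 133 134 138 134 133 133 131 130 135 138 137 144 133 143 142 139 147 136]
 [148 150 150 150 151 150 152 154 153 149 147 140 134 133 136 136 135 135 136 134 132 141 139 136 134 108]]
```

```bash
python3 -c "
from h import *
d=dict(np.load('s10.npz'));a=np.load('s7.npz')['pixels']
df=np.abs(d['pixels'].astype(int)-a).max(2)
for r in range(240,288):print(r,''.join('#' if x>20 else '.' for x in df[r,222:268]), ''.join('%x'%(x//16) for x in d['pixels'][r,222:268,1]))
"
```

```text
240 .....######................................... 3232323322223322222222222322322222322222223233
241 ....#######................................... 2222233322233222222222322323322222232222332332
242 ..#########................................... 2222332222223322232222223222222222322222333233
243 ..#########................................... 3223233222223322322232232323222222233222333333
244 ##########.................................... 2233332332222222222232232333222222333222233322
245 #########..................................... 2323233232222222212222223232322222333222322232
246 ########...................................... 2333233322222222222322222222222222222223333322
247 #######....................................... 3332333222232222222222222233233333222223233322
248 ######........#............................... 5433322332222232222222222233223322222223332322
249 .####.........#.............#..#.............. b843332222222243222222222233333222223233232222
250 ..#..#....................##########.......... a853232222222222222122336663233332332333222222
251 .....#............
[... 2903 characters left out ...]
22222122221122
281 ........................##.................... 555433333353222222225556c866322212222222222222
282 .............................................. dcba653333432222222256666768422222222222222222
283 .............................................. dddcba5333353222222247876677422222222222221222
284 ..........................#................... edccb96554453322223346677687422222222222222222
285 ............................##................ ddcccdddcaa76654443346557666544332232222222222
286 ....................#.......#####............. dcccccccdddcdddba96547766778788863222222222232
287 ..................##.........#######.......... ccccccdcdccccccccca7788876a8777666422222222222
```

Emit:
jog_arm([
  [0, 0, -0.05, 0, 0, 0.08],
  [0, 0, -0.04, 0, 0, 0.16],
  [0, 0, -0.02, 0, 0, 0.24],
  [0, 0, 0, 0, 0, 0.32],
  [0, 0, 0.02, 0, 0, 0.4],
  [0, 0, 0.03, 0, 0, 0.48],
  [0, 0, 0.05, 0, 0, 0.56],
  [0, 0, 0.07, 0, 0, 0.64],
  [0, 0, 0.08, 0, 0, 0.72],
  [0, 0, 0.1, 0, 0, 0.8],
])

```text
time_s: 15.87
ee_pos: [0.6018, 0.2506, 0.1428]
orientation: [1.344, -2.839, -0.0]
contact_force: [-2.2, 0.1, 4.8]
opening: 0.0346
gripper_force: 79.8
```

```bash
cat >> h.py <<'E'
def look(k):
    "state; vertical image shift (px) of screw cup and of pad since s10, by template matching"
    st(); s=telemetry.sense(); R=Ro.from_rotvec(s["orientation"]).as_matrix(); print("yawx",np.arctan2(R[1,0],R[0,0]))
    d=imaging.read_camera("scene");np.savez(k+".npz",**d)
    a=cv2.cvtColor(np.load("s10.npz")["pixels"],cv2.COLOR_RGB2GRAY).astype(np.float32);b=cv2.cvtColor(d["pixels"],cv2.COLOR_RGB2GRAY).astype(np.float32)
    up=lambda g,x0,x1,y0,y1:cv2.resize(g[y0:y1,x0:x1],None,fx=8,fy=8,interpolation=cv2.INTER_CUBIC)
    for n,(x0,x1,y0,y1) in dict(cup=(243,257,311,319),pad=(243,258,325,332),screw_collar=(240,249,270,279),nut=(238,256,288,297)).items():
        t=up(a,x0,x1,y0,y1); w=up(b,x0-1,x1+1,y0-2,y1+7); m=cv2.matchTemplate(w,t,cv2.TM_CCOEFF_NORMED); _,q,_,l=cv2.minMaxLoc(m); print(n,l[0]/8-1,l[1]/8-2,round(q,3))
E
python3 -c "
from h import *
look('s11')"
```

```text
t 15.8667 press -1.438105033829218 0.38737124059563377 142.82866690279477 F -2.1676941409251067 0.45241529821481286 4.804031572205741 M [-0.23003374  0.5325896   0.22787399] j7 [ 0.35019586 -1.12571736  0.57603829  1.63419472] op 0.03458339933126152 79.79576110839844
yawx -2.2571914386124705
cup 0.0 0.25 0.961
pad 0.125 0.625 0.987
screw_collar -1.0 0.75 0.514
nut 0.0 0.125 0.963
```

The torque is 0.23 N m and the pad is going down about 1.5 mm, so the grip holds without slip. Continuing.

Emit:
jog_arm([
  [0, 0, 0.02, 0, 0, 0.1],
  [0, 0, 0.04, 0, 0, 0.2],
  [0, 0, 0.06, 0, 0, 0.3],
  [0, 0, 0.08, 0, 0, 0.4],
  [0, 0, 0.1, 0, 0, 0.5],
  [0, 0, 0.11, 0, 0, 0.6],
  [0, 0, 0.13, 0, 0, 0.7],
  [0, 0, 0.15, 0, 0, 0.8],
  [0, 0, 0.17, 0, 0, 0.9],
  [0, 0, 0.19, 0, 0, 1.0],
  [0, 0, 0.19, 0, 0, 1.0],
])

```text
time_s: 16.83
ee_pos: [0.6013, 0.2519, 0.1409]
orientation: [-0.176, -3.135, -0.002]
contact_force: [-4.5, 2.2, 5.0]
opening: 0.0348
gripper_force: 79.9
```

```bash
python3 -c "
from h import *
look('s12')"
```

```text
t 16.8333 press -1.7124727000753652 1.7474737890026435 140.9108155764736 F -4.000108147689007 3.005764040484938 5.025100423518609 M [ 0.33154484  0.97415252 -0.25208664] j7 [ 0.2431686  -0.93096046  0.43820498  0.72297242] op 0.0348282501554575 79.89949464797974
yawx 3.02931838546083
cup 0.25 0.875 0.897
pad 0.25 1.125 0.976
screw_collar 0.375 1.875 0.7
nut 0.125 0.25 0.863
```

Emit:
jog_arm([
  [0, 0, 0.02, 0, 0, 0.1],
  [0, 0, 0.04, 0, 0, 0.2],
  [0, 0, 0.06, 0, 0, 0.3],
  [0, 0, 0.08, 0, 0, 0.4],
  [0, 0, 0.1, 0, 0, 0.5],
  [0, 0, 0.1, 0, 0, 0.5],
])

```text
time_s: 17.38
ee_pos: [0.6015, 0.2526, 0.14]
orientation: [-0.945, -2.995, -0.003]
contact_force: [-3.9, 4.4, 4.5]
opening: 0.0349
gripper_force: 79.9
```

```bash
python3 -c "
from h import *
look('s13')"
```

```text
t 17.3833 press -1.3605224937103237 2.368319109813255 139.96059644324833 F -3.074581392253219 5.005273327364955 4.5110212147449635 M [ 0.65027809  0.88884056 -0.21170837] j7 [ 0.18328638 -0.83537632  0.37900644  0.26225711] op 0.034945130482104486 79.90819573402405
yawx 2.5304812338275218
cup 0.25 1.375 0.861
pad 0.375 1.5 0.955
screw_collar 0.25 2.0 0.956
nut 0.0 0.125 0.909
```

```bash
cat >> h.py <<'E'
def edges(k):
    d=dict(np.load(k+".npz")); g=cv2.cvtColor(d["pixels"],cv2.COLOR_RGB2GRAY).astype(float); r=[]
    for u in range(247,254):
        c=g[322:340,u]; i=np.nonzero((c[:-1]<195)&(c[1:]>=195))[0]; r.append(322+i[0]+(195-c[i[0]])/(c[i[0]+1]-c[i[0]]) if len(i) else np.nan)
    # cup: lower edge of dark band above? print columns
    return np.round(r,2),np.nanmean(r)
E
python3 -c "
from h import *
for k in('s7','s10','s11','s12','s13'):print(k,*edges(k))
d=dict(np.load('s10.npz'));c=ray(d,(0,0))[0];n=(c-O)*[1,1,0];n/=np.linalg.norm(n)
for z in(.022,.0235,.025,.0265,.028,.0295):print(z,proj(d,O+n*.0125+[0,0,z]))
g={k:cv2.cvtColor(np.load(k+'.npz')['pixels'],cv2.COLOR_RGB2GRAY) for k in('s7','s10','s13')}
for r in range(306,338):print(r,*[g[k][r,246:255] for k in g])
"
```

```text
s7 [329.4  329.56 329.88 329.61 329.64 329.51 328.71] 329.4722909328756
s10 [329.39 329.76 329.95 329.61 329.64 329.49 328.7 ] 329.50540102687626
s11 [330.33 330.41 330.42 330.43 330.34 330.34 329.74] 330.2870063362221
s12 [330.74 331.28 331.28 331.29 331.32 330.74 330.69] 331.0475531967078
s13 [331.44 331.51 331.62 331.64 331.48 331.34 330.73] 331.39398291558234
0.022 [250.76784396 332.24642576]
0.0235 [250.70667647 331.63842787]
0.025 [250.64541705 331.02951623]
0.0265 [250.5840655  330.41968879]
0.028 [250.52262161 329.80894347]
0.0295 [250.46108516 329.19727821]
306 [125 128 126 127 127 123 119 120 118] [127 129 127 128 126 124 120 119 115] [125 127 125 127 125 125 120 118 116]
307 [127 125 128 126 125 122 124 119 115] [128 127 126 127 126 125 121 120 115] [127 128 125 125 125 124 121 118 114]
308 [127 125 125 124 124 125 119 117 118] [127 127 126 126 127 124 123 119 115] [126 126 126 126 126 122 119 117 117]
309 [128 126 125 123 125 123 121 118 115] [128 127 127 125 124 124 121 119 116] [127 127 124 125 126 123 121 116 115]
310 [126 125 126 127 125 124 122 118 114] [126 126 127 
[... 2539 characters left out ...]
7 241 241 243 244 244 244 244 237] [237 241 242 244 244 244 245 244 237] [237 226 224 215 214 230 243 244 237]
333 [173 192 213 217 231 233 240 240 235] [175 191 215 218 231 234 240 240 235] [175 191 213 217 231 233 240 240 235]
334 [137 137 132 140 141 163 174 190 215] [138 136 130 142 144 163 174 192 214] [135 136 131 140 143 164 174 190 214]
335 [128 137 137 150 137 139 136 136 128] [129 140 138 150 140 140 136 138 128] [128 139 136 147 138 138 137 135 130]
336 [131 140 134 132 142 140 144 141 138] [130 139 137 134 142 142 147 145 138] [133 141 134 134 143 141 144 142 139]
337 [136 138 136 133 132 132 131 149 155] [134 138 134 133 133 131 130 135 138] [135 135 135 133 133 131 131 133 135]
```

Emit:
jog_arm([
  [0, 0, 0.02, 0, 0, 0.1],
  [0, 0, 0.04, 0, 0, 0.2],
  [0, 0, 0.06, 0, 0, 0.3],
  [0, 0, 0.08, 0, 0, 0.4],
])

```text
time_s: 17.77
ee_pos: [0.6019, 0.253, 0.1392]
orientation: [-1.52, -2.747, -0.005]
contact_force: [-2.0, 5.0, 3.7]
opening: 0.0347
gripper_force: 79.9
```

```bash
python3 -c "
from h import *
look('s14');print(edges('s14'))"
```

```text
t 17.7667 press -0.8915567472769517 2.732208754225209 139.21716778194698 F -1.04167146229155 5.315331288600041 3.6501614165026854 M [0.83812706 0.6736198  0.21168904] j7 [ 0.13409363 -0.76089343  0.3363432  -0.10961614] op 0.03465546136796839 79.88213896751404
yawx 2.130590307796612
cup 0.25 1.875 0.835
pad 0.5 1.625 0.938
screw_collar 0.375 2.25 0.948
nut 0.0 0.25 0.497
(array([331.46, 332.25, 332.31, 332.08, 331.72, 331.69, 331.37]), np.float64(331.84140965005565))
```

Emit:
jog_arm([
  [0, 0, 0.02, 0, 0, 0.1],
  [0, 0, 0.04, 0, 0, 0.2],
  [0, 0, 0.06, 0, 0, 0.3],
  [0, 0, 0.08, 0, 0, 0.4],
])

```text
time_s: 18.15
ee_pos: [0.6025, 0.2532, 0.1385]
orientation: [-2.036, -2.39, -0.006]
contact_force: [-0.9, 6.5, 3.9]
opening: 0.0348
gripper_force: 79.8
```

```bash
python3 -c "
from h import *
look('s15');print(edges('s15'))"
```

```text
t 18.15 press -0.3042796202440931 2.833205031732301 138.49365301357543 F 0.28700298947621145 6.566058176667389 3.949809888578442 M [1.02079784 0.36335653 0.228435  ] j7 [ 0.08392134 -0.68764577  0.29737321 -0.48353839] op 0.03478763567231258 79.81165766716003
yawx 1.7305574341763355
cup 0.25 2.125 0.812
pad 0.375 1.625 0.939
screw_collar 0.375 2.625 0.965
nut -0.25 7.0 0.424
(array([331.65, 332.4 , 332.29, 332.14, 331.69, 331.69, 331.37]), np.float64(331.89261163684654))
```

Emit:
jog_arm([
  [0, 0, 0.02, 0, 0, 0.1],
  [0, 0, 0.04, 0, 0, 0.2],
  [0, 0, 0.06, 0, 0, 0.3],
  [0, 0, 0.08, 0, 0, 0.4],
])

```text
time_s: 18.53
ee_pos: [0.6031, 0.2532, 0.1377]
orientation: [-2.47, -1.938, -0.007]
contact_force: [-0.3, 5.3, 3.0]
opening: 0.0349
gripper_force: 79.7
```

```bash
python3 -c "
from h import *
look('s16');print(edges('s16'))"
```

```text
t 18.5333 press 0.29496145889866593 2.730723493740402 137.74404712250464 F 0.668619374135693 5.238082929114645 2.9581848362647847 M [1.14053804 0.01635855 0.25713124] j7 [ 0.03373943 -0.61633946  0.26164432 -0.85930351] op 0.034853291998274506 79.73506808280945
yawx 1.3304222621599706
cup 0.25 2.75 0.814
pad 0.375 1.625 0.937
screw_collar 0.375 3.125 0.93
nut -0.375 0.125 0.45
(array([331.65, 332.43, 332.27, 332.1 , 331.71, 331.68, 331.38]), np.float64(331.88997819223385))
```

The pad's lower edge stopped at row 331.89 after about 2.75 rad of turning. The cup keeps moving and the torque is rising, so it has touched. The turn is now 3.50 rad, and another 0.8 rad makes the quarter turn.

Emit:
jog_arm([
  [0, 0, 0.02, 0, 0, 0.1],
  [0, 0, 0.04, 0, 0, 0.2],
  [0, 0, 0.06, 0, 0, 0.3],
  [0, 0, 0.08, 0, 0, 0.4],
  [0, 0, 0.1, 0, 0, 0.5],
  [0, 0, 0.11, 0, 0, 0.6],
  [0, 0, 0.13, 0, 0, 0.7],
  [0, 0, 0.15, 0, 0, 0.8],
])

```text
time_s: 19.25
ee_pos: [0.6041, 0.2525, 0.1362]
orientation: [-3.03, -0.822, -0.007]
contact_force: [1.0, 4.6, 2.2]
opening: 0.0348
gripper_force: 79.7
```

```bash
python3 -c "
from h import *
look('s17');print(edges('s17'))"
```

```text
t 19.25 press 1.1246937603807328 1.8662530593754443 136.23078119346238 F 1.8034168929691268 4.380367590018569 2.180263712529211 M [ 0.8986883  -0.36477734  0.18343722] j7 [-0.06573752 -0.47916123  0.19806307 -1.61545412] op 0.03481189446847151 79.68954563140869
yawx 0.5298177509610599
cup 0.125 3.375 0.813
pad 0.375 1.75 0.933
screw_collar -1.0 5.5 0.118
nut -0.5 0.0 0.475
(array([331.64, 332.41, 332.31, 332.1 , 331.7 , 331.68, 331.37]), np.float64(331.88801342525403))
```

Emit:
jog_arm([
  [0, 0, 0.15, 0, 0, 0],
  [0, 0, 0.1, 0, 0, 0],
  [0, 0, 0, 0, 0, 0],
  [0, 0, 0, 0, 0, 0],
  [0, 0, 0, 0, 0, 0],
  [0, 0, 0, 0, 0, 0],
  [0, 0, 0, 0, 0, 0],
  [0, 0, -2, 0, 0, 0],
  [0, 0, -5, 0, 0, 0],
  [0, 0, -8, 0, 0, 0],
  [0, 0, -12, 0, 0, 0],
  [0, 0, -15, 0, 0, 0],
  [0, 0, -15, 0, 0, 0],
], jaw=1)

```text
time_s: 20.38
ee_pos: [0.6052, 0.2518, 0.2939]
orientation: [-3.031, -0.821, -0.019]
contact_force: [0.2, 1.2, 1.0]
opening: 0.0856
gripper_force: 0.0
```

```bash
python3 -c "
from h import *
look('s18');print(edges('s18'))
d=dict(np.load('s18.npz'));T=imaging.read_camera('top')
g=cv2.cvtColor(d['pixels'],cv2.COLOR_RGB2GRAY).astype(np.float32)
xs=np.arange(-.060,-.028,.002); P=np.array([proj(d,O+PX*x+[0,0,.022]) for x in xs],np.float32)
print([(round(x*1000),int(v)) for x,v in zip(xs,cv2.remap(g,P[:,:1],P[:,1:],1).ravel())])
print(g[248:290,243].astype(int))
"
```

```text
t 20.3833 press 2.0750430786531764 0.9853347586524376 293.8915474156997 F 0.3721215499305343 1.1635404572020176 0.9959172124953242 M [ 0.01092738 -0.00094485 -0.03435875] j7 [-0.06648576 -0.49285511  0.16029238 -1.58446402] op 0.08559016789726938 0.0
yawx 0.5289763964163215
cup 0.125 3.375 0.807
pad 0.375 1.75 0.932
screw_collar 0.625 3.625 0.965
nut 1.0 7.0 0.197
(array([331.69, 332.53, 332.4 , 332.17, 331.75, 331.75, 331.41]), np.float64(331.9561618596007))
[(-60, 234), (-58, 236), (-56, 229), (-54, 230), (-52, 229), (-50, 231), (-48, 230), (-46, 228), (-44, 213), (-42, 221), (-40, 233), (-38, 234), (-36, 243), (-34, 245), (-32, 246), (-30, 246)]
[ 36  33  41  80 172 181 180 179 178 192 227 224 135 140 144 147 151 154
 157 164 166 160 155 153 147 149 146 144 140 133 139 148 144 102  79 104
  96  82  98 111 118 105]
```

The ball went down about 8.2 mm, as expected. The pad and carrier held still and the gripper is clear, so I'm handing in.

```bash
python3 -c "
from station import job_done
print(job_done())"
```

```text
the job is handed in; nothing more can be done
None
```

The job is handed in, no verdict shown: carrier pushed home past the spring balls, pad screwed down to touch plus about a quarter turn (1.55 rad), slide left clamped, gripper clear at about 20 s.

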